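# Charge the grinding jar and hold it tilted to the light

## Robot

A 7-joint arm with a two-finger parallel gripper is mounted at the origin on the work surface. World frame = base frame: x ahead of the robot, y to its left, z up, the work surface at z = 0. Lengths are in m, angles in rad, forces in N, time in s.
With the tool pointing down it reaches from about 0.4 to 0.85 m from the base axis. Payload 10.4 kg.
Tool frame: the origin (TCP) lies on the centre line of the jaws, within the pads' length; the fingertips stand 11 mm ahead of it and the grasp point (between the pads) lies 8 mm behind it; z points along the fingers, y is the line along which they close (so a half turn about z gives the same grasp; the last joint's range is limited). The gripper opens to 87 mm and grips with 3 to 60 N. Pads are 19 mm wide; open, the fingers measure 117 mm over their backs; the gripper's body (75 mm by 190 mm) begins 51 mm behind the grasp point.
Start: joints at [1.302, 0.332, -0.065, 1.46, 0.022, 1.35, -0.088], TCP at [0.152, -0.606, 0.234] pointing down, gripper open.
Joint ranges: [-2.6, 2.6], [-0.5, 2.12], [-1.47, 1.34], [0.16, 2.42], [-1.27, 4.41], [0.06, 2.06], [-2.6, 2.6]. Speed limits (rad/s): [2.22, 2.22, 2.79, 2.79, 3.14, 3.14, 3.14].

## Interface

Orientations are given as a 3x3 rotation matrix whose columns are the frame's x, y, z axes.
In Python, from plant import monitor, viewer, hand_in gives the robot as it stands.
- The arm moves only by the tool drive_tool, never from a script. Its argument "commands" is a list of rows, each a list of 3 entries, a list of its own where there are three numbers: the shift along the tool's x, y, z in mm, then the turn about the tool's z in degrees, then the closure, from 0 (fully open) to 1 (shut). A call has 1 to 20 rows; each row is the pose to reach, as a shift and turn from the pose commanded when the call began, along the tool's axes at that moment; what a row does not reach only later rows make up. A row lasts 1/8 s, in which the tool goes at most 62.5 mm and 10.7 degrees, less where a joint would pass 70% of its speed; a pose out of reach is approached as far as the arm can. A call with a gripper value outside its range is refused whole. The fingers move at their own pace and stop on an object; "force" is the grip in N (left out, the last holds). Time passes only in rows, so rows that repeat a pose let the fingers close. It gives the time, the measured TCP pose, the force, the opening and the grip force at its end, in the units of the state.
- monitor.observe(): the state, without advancing time (a new reading comes with each control period).
- viewer.snapshot(name): name is "side" or "top"; returns a dict with "frame" (400x640x3 uint8, red, green, blue), "mtx" (3x3 intrinsics, pixels), "world_to_cam" (4x4, takes a point from world to camera coordinates). Camera axes: x right, y down, z forward; pixel columns grow to the right and rows downward; lengths in m; the calibration is good to about 2 mm. A picture is of the moment at which its call begins. There is no depth.
- hand_in(): hands the job in; it is judged then, once.
The state is a dict: "t": time; "joints": joint angles; "qd": joint speeds; "effort": joint torques, N m; "ee_pos": TCP position; "tool_rot": TCP orientation; "force": force on the tool from outside, world axes, zero at the start; "moment": the same for the moment, N m; "grip_width": finger opening in m; "grasp_force": force on a finger pad.
Only numpy, scipy, OpenCV 4.12 (cv2) and the standard library are available. Lean on these libraries where they do the work, as an engineer would, in place of code of your own. Each camera call takes 0.05 s, during which the arm holds its last target. There are 200 camera calls.

## Task

Drop both white ceramic grinding cylinders from the green mat into the open amber jar while it stands in the wire rack. Then draw the jar up out of the rack with the cylinders in it, tip it over to a slant of about 45 degrees so that they slide to its side and can be seen, and finish still holding it like that, steady in the gripper, with its middle at least 20 cm above the bench and both cylinders inside. The black stopper, the capped jar and the other things stay where they are.

Things in the scene. Friction and masses are not known exactly. Their poses are not given: they have to be found in the camera images.
- jar_mid (a point): Open-topped round amber jar with a white collar at its rim, no cap: outer diameter 56 mm, wall 3 mm (mouth 50 mm wide), height 110 mm, floor 5 mm thick, about 0.1 to 0.2 kg, stiff. It is loose and stands upright in one of the two pockets of the wire rack, its underside 6 mm and its rim 116 mm above the bench; it lifts straight up. The point is the middle of its axis, 55 mm below the rim; its z axis points to the mouth.
- rack: Fixed steel wire rack, 68 mm along its x, 178 mm along its y, top wires 57 mm above the bench. Two square pockets, 60 mm clear, centred 55 mm either side of its origin along its y. Origin: centre of its underside on the bench. One pocket holds the open jar and the other the capped jar.
- capped_mid (a point): Capped amber jar with a brown screw cap, 57 mm in diameter and 110 mm high, in the other pocket of the rack; leave it. The point is its middle, half-way up.
- piece_a_center (a point): White ceramic grinding cylinder, 20 mm in diameter and 24 mm high, about 28 g, standing on end on the mat. The point is its centre, half-way up.
- piece_b_center (a point): The second white ceramic grinding cylinder, same as the first. The point is its centre, half-way up.
- stopper_mid (a point): Black stopper, a cone 20 mm wide at its foot and 25 mm at its top, 24 mm high, standing on the mat in line with the two cylinders; leave it. The point is its middle, half-way up.
- mat: Fixed flat mint-green mat, 120 mm along its x, 230 mm along its y, 3 mm thick. Origin: centre of its underside. The two cylinders and the stopper stand on it in a row roughly along its y, at least 50 mm apart centre to centre, in any order; there is free room to both sides of each along the mat's x.
- bottle_mid (a point): Amber bottle with a brown cap and a white label, 68 mm in diameter and 130 mm high, at the far side of the bench, between rack and mat; leave it. The point is half-way up its axis.
- beaker_mid (a point): White plastic beaker, 90 mm across and 110 mm high, off to the left; leave it. The point is half-way up its axis.
- tip_box_mid (a point): Blue box, 85 by 120 by 60 mm high, off to the right; leave it. The point is its centre.
There are look-alikes about, which are no part of the job. Leave any purple look-alike of the part that bears jar_mid alone.

How it is judged:
By the outcome, as a careful person would: the job done as asked, in the order asked, and still so for the second after the job is handed in, while the arm keeps its last pose, push and grip.
It also fails if it takes over 64 s, if anything falls off the work surface, if the arm or the gripper's body presses on something with over 40 N, if the wrist force passes 120 N, or if a joint passes its speed limit or range.

## Working session

There is one attempt and no reset: what is moved stays moved. The work goes in short steps, Python scripts to look and compute and a tool call to move; the robot and the scene stay as the last step left them, time stands still between calls to the robot, and variables do not carry over. Pictures are saved under pics/ and viewed, at most 10 in all, crops included, and the job is handed in when it is done.

Besides the shell and the picture viewer there is one more tool, called after "Call:" as a command line: name --argument value ..., lists and objects as JSON in quotes. drive_tool: Moves the arm, as the interface text tells. Its arguments: {"type":"object","properties":{"commands":{"type":"array"},"force":{"type":"number"}},"required":["commands"]}

```bash
mkdir -p pics; cat > h.py <<'E'
import numpy as np,cv2
from plant import monitor,viewer,hand_in
def snap(n,f=None):
    s=viewer.snapshot(n)
    if f: cv2.imwrite('pics/'+f,s['frame'][:,:,::-1])
    return s
def ray(s,u,v):
    T=np.array(s['world_to_cam']);R=T[:3,:3];c=-R.T@T[:3,3]
    d=R.T@np.linalg.inv(s['mtx'])@np.array([u,v,1.]);return c,d/np.linalg.norm(d)
def plane(s,u,v,z):
    c,d=ray(s,u,v);return c+d*(z-c[2])/d[2]
def proj(s,p):
    T=np.array(s['world_to_cam']);q=np.array(s['mtx'])@(T[:3,:3]@np.array(p)+T[:3,3]);return q[:2]/q[2]
E
python3 - <<'E'
from h import *
for n in('side','top'):
    s=snap(n,n+'0.png');print(n,ray(s,320,200),s['mtx'][0,0])
o=monitor.observe();print(o['t'],o['ee_pos'],np.round(o['tool_rot'],3),o['grip_width'])
E
```

```text
side (array([1.16867059, 0.73852652, 0.86528323]), array([-0.49627883, -0.59762596, -0.62972258])) 398.93188817336346
top (array([ 0.45710436, -0.03392449,  1.48987623]), array([ 0.08101674,  0.00991947, -0.99666338])) 412.1711737382739
0.1 [ 0.15199038 -0.60588622  0.232847  ] [[ 0.97   0.243 -0.   ]
 [ 0.243 -0.97   0.001]
 [-0.    -0.001 -1.   ]] 0.08705382755174747
```

View pics/top0.png

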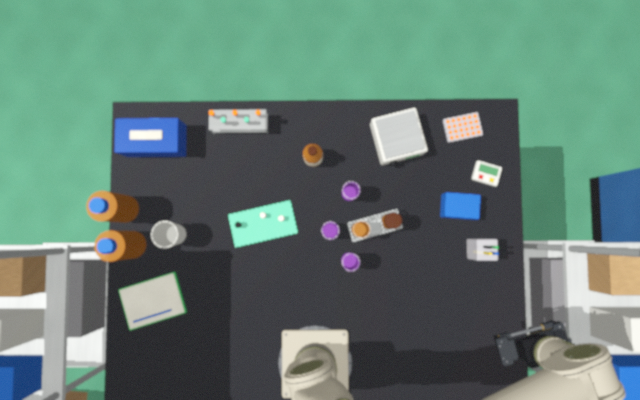

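View pics/side0.png

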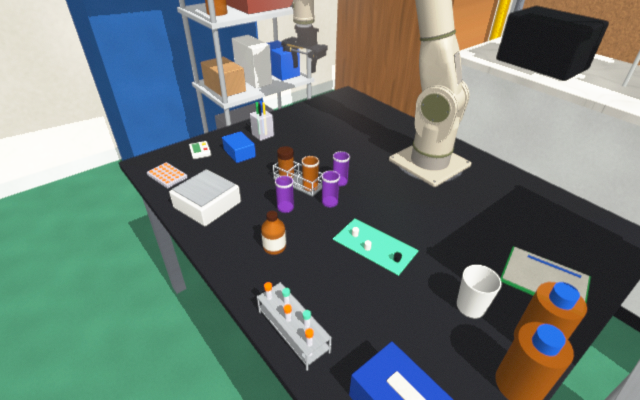

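The top view shows the mint mat around (263,223), with white cylinders at (263,215) and (281,218) and the black stopper at (238,224). The rack runs from (350,232) to (403,218). The jar candidates are:
- **Open amber jar:** (360,229), in the rack.
- **Capped brown jar:** (391,221), in the rack.
- **Purple look-alikes:** (351,190), (330,230) and (351,261), all outside the rack.

The one at (360,229) fits the description: amber, open and standing in a pocket. I'll confirm this in a crop.

```bash
cat > m.py <<'E'
from h import *
def blobs(m,lo=5,hi=1e9):
    n,_,st,c=cv2.connectedComponentsWithStats(m.astype(np.uint8));return [(c[i].round(1),st[i].tolist()) for i in range(1,n) if lo<=st[i][4]<=hi]
s=snap('top');f=s['frame'];hsv=cv2.cvtColor(f,cv2.COLOR_RGB2HSV)
cv2.imwrite('pics/crop.png',cv2.resize(f[170:280,220:420,::-1],None,fx=4,fy=4,interpolation=cv2.INTER_CUBIC))
H,S,V=[hsv[:,:,i].astype(int) for i in range(3)]
mat=(H>70)&(H<95)&(S>60)&(V>130);mat[:160]=0;mat[280:]=0
mm=max(blobs(mat),key=lambda b:b[1][4]);
cn=cv2.convexHull(np.argwhere(mat)[:,::-1].astype(np.int32))
r=cv2.minAreaRect(cn);bx=cv2.boxPoints(r);print('mat',[plane(s,*p,.003)[:2].round(3) for p in bx],plane(s,*r[0],.003).round(4))
hull=cv2.fillConvexPoly(np.zeros(f.shape[:2],np.uint8),cn,1)>0
w=hull&(S<60)&(V>150)
for c,st in blobs(w,4): print('white',c,st,plane(s,*c,.02).round(4))
for c,st in blobs(hull&(V<70),4,150): print('black',c,st,plane(s,*c,.02).round(4))
for nm,k in (('orange',(H>8)&(H<22)&(S>130)&(V>140)),('brown',(H<14)&(S>80)&(V>50)&(V<=140)),('purple',(H>135)&(H<160)&(S>80))):
    k=k.copy();k[:180]=0;k[280:]=0;k[:,:320]=0;k[:,410:]=0
    for c,st in blobs(k,20): print(nm,c,st,plane(s,*c,.116).round(4))
E
python3 m.py
```

```text
mat [array([0.413, 1.144]), array([0.732, 1.158]), array([ 0.716, -1.169]), array([ 0.404, -1.152])] [ 0.5653 -0.0173  0.003 ]
white [308.9 163.3] [305, 161, 9, 4, 11] [0.7093 0.02   0.02  ]
white [385.1 161.1] [380, 160, 14, 4, 39] [ 0.7155 -0.2538  0.02  ]
white [486.  173.3] [472, 160, 30, 27, 437] [ 0.669  -0.6129  0.02  ]
white [344.5 184.2] [343, 183, 4, 4, 6] [ 0.6329 -0.1074  0.02  ]
white [ 93.4 204.8] [88, 197, 15, 17, 36] [0.5638 0.797  0.02  ]
white [371.6 225.1] [348, 209, 50, 33, 523] [ 0.486  -0.2025  0.02  ]
white [262.4 214.9] [259, 212, 8, 7, 40] [0.5243 0.1869 0.02  ]
white [ 89.5 216.5] [87, 214, 6, 6, 6] [0.5217 0.8098 0.02  ]
white [280.8 217.8] [278, 215, 7, 7, 39] [0.5136 0.121  0.02  ]
white [165.1 233. ] [151, 220, 29, 27, 583] [0.4612 0.5354 0.02  ]
white [325.2 222.8] [324, 222, 4, 3, 5] [ 0.495  -0.0375  0.02  ]
white [326.6 237.3] [322, 234, 9, 6, 11] [ 0.4434 -0.0421  0.02  ]
white [ 67.4 243.1] [30, 238, 66, 8, 180] [0.4267 0.8866 0.02  ]
white [101.4 239.9] [96, 238, 14, 8, 18] [0.4376 0.7642 0.02  ]
white [481.5 240.4] [467, 239, 31, 4, 97] [ 0.4301 
[... 2520 characters left out ...]
 7, 46] [0.4222 0.1359 0.02  ]
black [229.  242.8] [227, 242, 5, 3, 5] [0.4253 0.3058 0.02  ]
black [264.7 245.1] [262, 243, 6, 4, 11] [0.4167 0.1783 0.02  ]
black [214.2 245.8] [214, 244, 2, 4, 5] [0.4149 0.3586 0.02  ]
black [255.2 246.2] [255, 245, 2, 3, 4] [0.4129 0.2121 0.02  ]
black [258.9 245.7] [258, 244, 3, 4, 7] [0.4146 0.1989 0.02  ]
orange [360.8 229. ] [354, 223, 15, 13, 155] [ 0.4713 -0.1554  0.116 ]
brown [392.4 220.2] [384, 213, 19, 15, 228] [ 0.5001 -0.2607  0.116 ]
purple [350.1 191.2] [341, 183, 18, 19, 224] [ 0.5978 -0.1211  0.116 ]
purple [329.9 230. ] [322, 223, 16, 15, 193] [ 0.4685 -0.0527  0.116 ]
purple [349.9 261. ] [341, 252, 19, 18, 228] [ 0.3658 -0.1183  0.116 ]
```

View pics/crop.png

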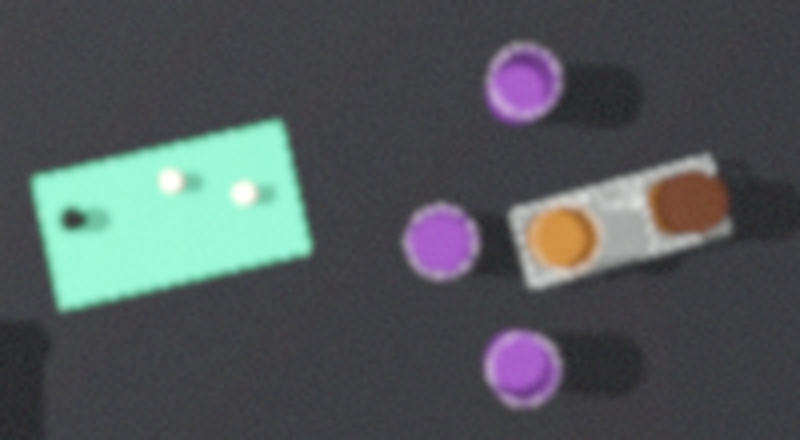

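The crop confirms it. The amber open jar with a white collar is at about (360.8,229.3), in the rack's left pocket, with the capped jar on its right. The three purple ones all stand outside the rack. The cylinders are at (0.524,0.187) and (0.514,0.121), and the jar is at (0.471,-0.155). The jar-to-cap distance is 109 mm, against 110 mm given.

The tool's yaw (14°) nearly matches the rack's (15.3°), so I'll keep it. With the jaws half open, the pieces are far enough apart to grip.

Call:
drive_tool --commands '[[[350,-170,0],0,0.5],[[350,-170,0],0,0.5],[[350,-170,0],0,0.5],[[350,-170,0],0,0.5],[[350,-170,0],-1,0.5],[[350,-170,0],-1,0.5],[[527,-617,80],-1,0.5],[[527,-617,80],-1,0.5],[[527,-617,80],-1,0.5],[[527,-617,80],-1,0.5],[[527,-617,80],-1,0.5],[[527,-617,80],-1,0.5],[[527,-617,80],-1,0.5],[[527,-617,80],-1,0.5],[[527,-617,80],-1,0.5],[[527,-617,80],-1,0.5]]' --force 15

```text
t: 2.15
ee_pos: [0.513, 0.12, 0.1532]
tool_rot: [[0.966, 0.26, -0.001], [0.26, -0.966, -0.0], [-0.001, 0.0, -1.0]]
force: [-0.6, -0.8, 0.0]
grip_width: 0.0435
grasp_force: 0.0
```

Call:
drive_tool --commands '[[[0,0,60],0,0.5],[[0,0,110],0,0.5],[[0,0,136],0,0.5],[[0,0,136],0,0.5],[[0,0,136],0,0.5],[[0,0,136],0,1],[[0,0,136],0,1],[[0,0,136],0,1],[[0,0,136],0,1],[[0,0,136],0,1],[[0,0,136],0,1],[[0,0,110],0,1],[[0,0,50],0,1],[[0,0,0],0,1],[[0,0,-20],0,1],[[0,0,-20],0,1]]'

```text
t: 4.15
ee_pos: [0.5139, 0.1207, 0.1748]
tool_rot: [[0.966, 0.26, 0.003], [0.26, -0.966, 0.0], [0.003, 0.001, -1.0]]
force: [0.9, 0.9, -1.5]
grip_width: 0.0195
grasp_force: 15.0
```

Call:
drive_tool --commands '[[[-113,256,0],0,1],[[-113,256,0],0,1],[[-113,256,0],0,1],[[-113,256,0],0,1],[[-113,256,0],0,1],[[-113,256,0],0,1],[[-113,256,0],0,1],[[-113,256,30],0,1],[[-113,256,40],0,1],[[-113,256,40],0,1]]'

```text
t: 5.4
ee_pos: [0.4704, -0.1552, 0.1331]
tool_rot: [[0.965, 0.262, -0.001], [0.262, -0.965, 0.001], [-0.001, -0.001, -1.0]]
force: [-0.4, -0.5, -0.0]
grip_width: 0.0193
grasp_force: 15.0
```

```bash
python3 - <<'E'
from h import *
o=monitor.observe();print(o['ee_pos'])
s=snap('side');f=s['frame']
for z in(.116,): print(proj(s,[.4713,-.1554,z]),proj(s,o['ee_pos']))
cv2.imwrite('pics/a.png',cv2.resize(f[110:230,240:390,::-1],None,fx=5,fy=5,interpolation=cv2.INTER_CUBIC))
E
```

```text
[ 0.47042382 -0.15518482  0.13307418]
[310.40929289 161.04640279] [310.6396191  156.73576847]
```

View pics/a.png

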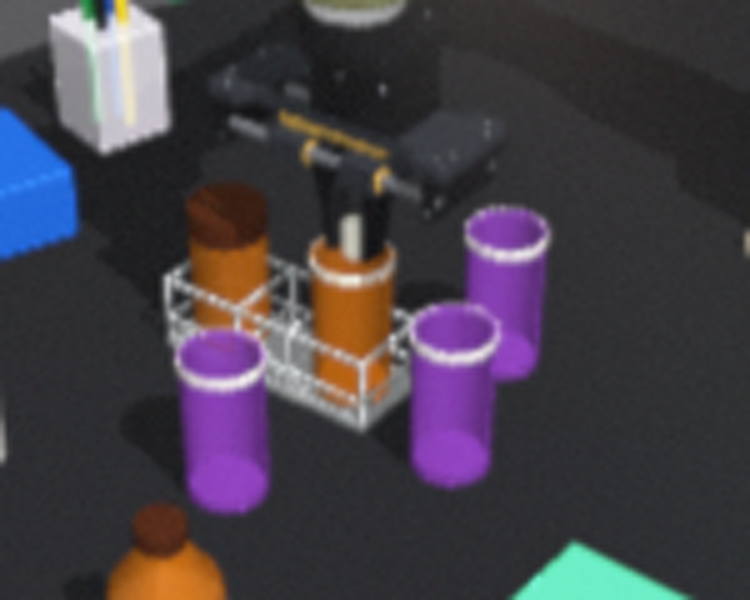

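The crop shows the cylinder hanging over the open amber jar. The rim centre is at about (310.4,162) px, against a projected (310.4,161). I'll release it and fetch the second.

Call:
drive_tool --commands '[[[0,0,0],0,0.5],[[0,0,0],0,0.5],[[0,0,0],0,0.5],[[0,0,0],0,0.5],[[0,0,-40],0,0.5],[[0,0,-40],0,0.5],[[142,-316,-20],0,0.5],[[142,-316,-20],0,0.5],[[142,-316,-20],0,0.5],[[142,-316,-20],0,0.5],[[142,-316,-20],0,0.5],[[142,-316,-20],0,0.5],[[142,-316,-20],0,0.5],[[142,-316,-20],0,0.5]]'

```text
t: 7.2
ee_pos: [0.5254, 0.185, 0.1529]
tool_rot: [[0.966, 0.26, -0.001], [0.26, -0.966, -0.001], [-0.001, 0.001, -1.0]]
force: [0.2, 0.3, -0.0]
grip_width: 0.0435
grasp_force: 0.0
```

```bash
python3 - <<'E'
from h import *
s=snap('top');f=s['frame']
a=f[170:280,220:420,::-1];s=snap('side');b=s['frame'][130:240,240:440,::-1]
cv2.imwrite('pics/b.png',cv2.resize(np.vstack([a,b]),None,fx=2.7,fy=2.7,interpolation=cv2.INTER_CUBIC))
E
```

```text
(no output)
```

View pics/b.png

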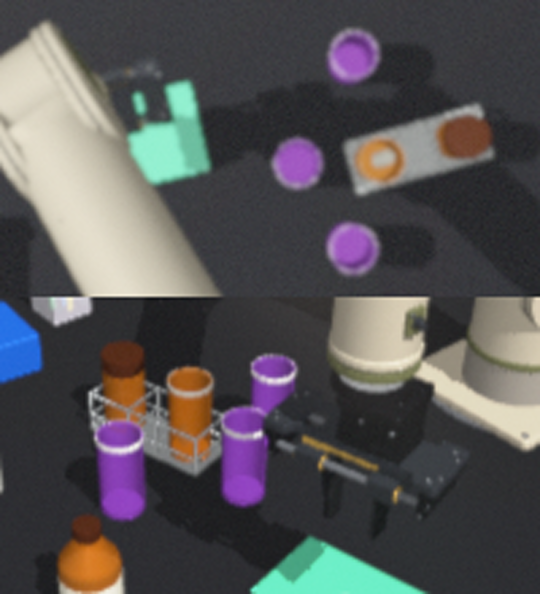

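The top view shows a white disc inside the amber jar at about (361,229) px, so the first cylinder is in. Now I'll pick up the second.

Call:
drive_tool --commands '[[[0,-1,60],0,0.5],[[0,-1,110],0,0.5],[[0,-1,136],0,0.5],[[0,-1,136],0,0.5],[[0,-1,136],0,0.5],[[0,-1,136],0,1],[[0,-1,136],0,1],[[0,-1,136],0,1],[[0,-1,136],0,1],[[0,-1,136],0,1],[[0,-1,136],0,1],[[0,-1,110],0,1],[[0,-1,50],0,1],[[0,-1,0],0,1],[[0,-1,-20],0,1],[[0,-1,-20],0,1]]'

```text
t: 9.3
ee_pos: [0.5258, 0.1871, 0.1742]
tool_rot: [[0.966, 0.26, 0.002], [0.26, -0.966, 0.0], [0.002, 0.0, -1.0]]
force: [1.1, -0.2, -1.1]
grip_width: 0.0194
grasp_force: 15.0
```

Call:
drive_tool --commands '[[[-142,317,0],0,1],[[-142,317,0],0,1],[[-142,317,0],0,1],[[-142,317,0],0,1],[[-142,317,0],0,1],[[-142,317,0],0,1],[[-142,317,0],0,1],[[-142,317,0],0,1],[[-142,317,30],0,1],[[-142,317,41],0,1],[[-142,317,41],0,1],[[-142,317,41],0,1],[[-142,317,41],0,0.5],[[-142,317,41],0,0.5],[[-142,317,41],0,0.5],[[-142,317,41],0,0.5],[[-142,317,0],0,0],[[-142,317,-20],0,0],[[-142,317,-20],0,0]]'

```text
t: 11.68
ee_pos: [0.4715, -0.1564, 0.1949]
tool_rot: [[0.966, 0.26, 0.003], [0.26, -0.966, -0.001], [0.002, 0.002, -1.0]]
force: [-0.9, 0.2, -0.8]
grip_width: 0.0655
grasp_force: 0.0
```

```bash
python3 - <<'E'
from h import *
o=monitor.observe();print(o['ee_pos'],o['t'],o['grip_width'])
s=snap('side');b=s['frame'][110:230,240:440,::-1]
cv2.imwrite('pics/c.png',cv2.resize(b,None,fx=4,fy=4,interpolation=cv2.INTER_CUBIC))
E
```

```text
[ 0.47145968 -0.15636309  0.19490673] 11.675 0.06551782331333036
```

View pics/c.png

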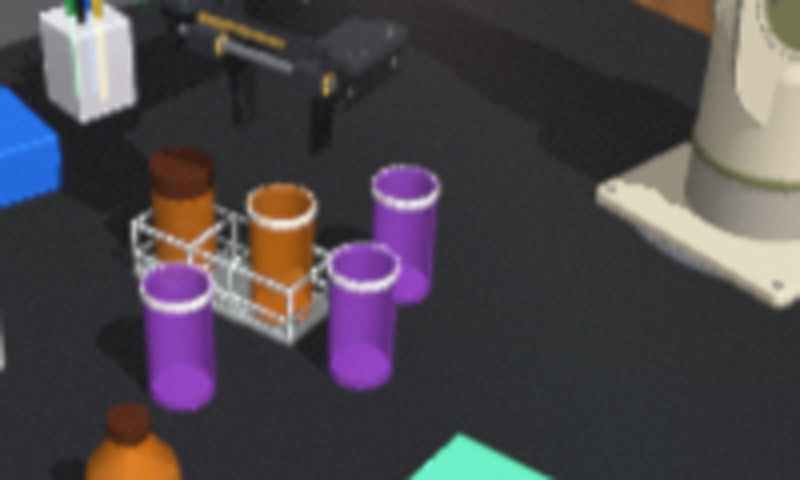

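The crop shows the jar upright in the rack, and no cylinder on the bench around it. The collar is at about (310.5,161) px. Next I'll grip the jar 26 mm below its rim and lift it.

Call:
drive_tool --commands '[[[0,0,0],0,0],[[0,0,0],0,0],[[0,0,0],0,0],[[0,0,50],0,0],[[0,0,90],0,0],[[0,0,113],0,0],[[0,0,113],0,0],[[0,0,113],0,0],[[0,0,113],0,1],[[0,0,113],0,1],[[0,0,113],0,1],[[0,0,113],0,1],[[0,0,113],0,1],[[0,0,113],0,1]]' --force 25

```text
t: 13.48
ee_pos: [0.4709, -0.1565, 0.0807]
tool_rot: [[0.966, 0.26, 0.001], [0.26, -0.966, -0.001], [0.0, 0.001, -1.0]]
force: [1.2, -2.7, 1.5]
grip_width: 0.0568
grasp_force: 24.8
```

Call:
drive_tool --commands '[[[0,0,-20],0,1],[[0,0,-40],0,1],[[0,0,-60],0,1],[[0,0,-80],0,1],[[0,0,-100],0,1],[[0,0,-100],0,1],[[0,0,-100],0,1]]'

```text
t: 14.35
ee_pos: [0.47, -0.1558, 0.1794]
tool_rot: [[0.966, 0.26, -0.001], [0.26, -0.966, 0.001], [-0.001, -0.001, -1.0]]
force: [-0.6, 0.2, -2.8]
grip_width: 0.0567
grasp_force: 24.8
```

```bash
python3 - <<'E'
from h import *
o=monitor.observe();print(o['ee_pos'],o['t'],o['grip_width'],o['force'])
s=snap('side');b=s['frame'][80:230,240:440,::-1];s=snap('top');a=s['frame'][180:270,300:420,::-1]
cv2.imwrite('pics/d.png',np.hstack([cv2.resize(x,(400,300),interpolation=cv2.INTER_CUBIC) for x in (b,a)]))
E
```

```text
[ 0.47002642 -0.15584042  0.17942597] 14.35 0.056671787994143186 [-0.64672843  0.21343479 -2.77492   ]
```

View pics/d.png

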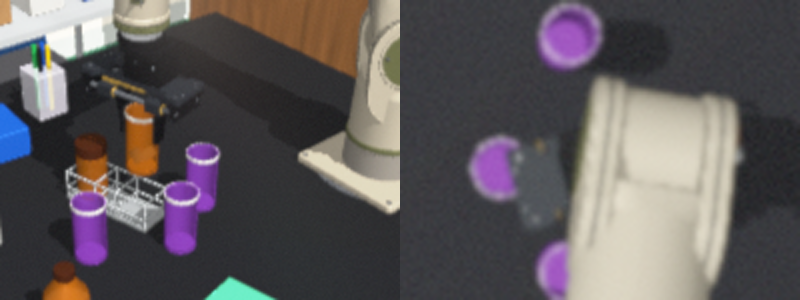

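The jar hangs clear of the rack: its bottom is at about (275,123) px in the side view, above the empty pocket, and the capped jar hasn't moved. The drive only turns about the vertical tool axis. So I'll tip the jar by pivoting it between the pads, with its lower wall leaning on the rack's fixed top wire.

Call:
drive_tool --commands '[[[0,0,20],0,1],[[0,0,45],0,1],[[0,0,64],0,1],[[0,0,64],0,1],[[4,0,63],0,1],[[8,0,62],0,1],[[12,0,61],0,1],[[16,0,60],0,1],[[20,0,59],0,1],[[20,0,59],0,1]]'

```text
t: 15.7
ee_pos: [0.4903, -0.1507, 0.1217]
tool_rot: [[0.965, 0.261, 0.0], [0.261, -0.965, 0.0], [0.0, -0.0, -1.0]]
force: [-1.1, -2.1, 0.3]
grip_width: 0.0555
grasp_force: 24.9
```

```bash
python3 - <<'E'
from h import *
o=monitor.observe();print(o['ee_pos'],o['t'],o['grip_width'],o['force'],o['moment'])
s=snap('side');b=s['frame'][100:220,240:400,::-1]
cv2.imwrite('pics/e.png',cv2.resize(b,(800,600),interpolation=cv2.INTER_CUBIC))
E
```

```text
[ 0.49034667 -0.15068082  0.12167889] 15.7 0.055499239402018063 [-1.13296769 -2.09425095  0.25896861] [-0.64151557  0.50814076  0.04544554]
```

View pics/e.png

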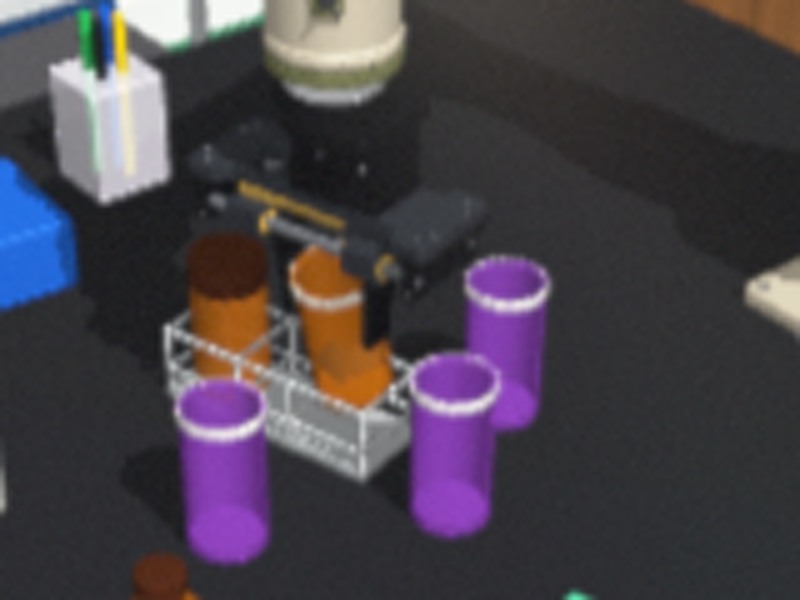

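The crop shows the jar leaning away from the robot, pivoting on the rack's far top wire, with its rim at about (305,156) px. No purple jar has been touched, so I'll continue.

Call:
drive_tool --commands '[[[4,0,0],0,1],[[8,0,0],0,1],[[12,0,0],0,1],[[16,0,0],0,1],[[20,0,0],0,1],[[24,0,1],0,1],[[28,0,2],0,1],[[32,0,3],0,1],[[35,0,4],0,1],[[38,0,5],0,1],[[38,0,5],0,1]]'

```text
t: 17.12
ee_pos: [0.5271, -0.1414, 0.1168]
tool_rot: [[0.966, 0.26, 0.0], [0.26, -0.966, -0.001], [0.0, 0.001, -1.0]]
force: [-2.6, -4.5, 3.5]
grip_width: 0.054
grasp_force: 25.0
```

```bash
cat > tilt.py <<'E'
from h import *
import sys
o=monitor.observe();R=np.array(o['tool_rot']);G=np.array(o['ee_pos'])-.008*R[:,2];print(o['ee_pos'],o['t'],o['grip_width'],o['force'])
s=snap('side');fr=s['frame'].copy();tx=R[:,0]
# predicted rim and base centres for a few tilts, for comparison with the picture
for th in(35,45,55):
    a=np.sin(np.radians(th))*tx+np.cos(np.radians(th))*np.array([0,0,1]);print(th,proj(s,G+.026*a).round(1),proj(s,G-.084*a).round(1))
c=proj(s,G);x,y=int(c[0])-80,max(0,int(c[1])-60);print('crop',x,y)
cv2.imwrite('pics/'+sys.argv[1],cv2.resize(fr[y:y+120,x:x+160,::-1],(800,600),interpolation=cv2.INTER_CUBIC))
E
python3 tilt.py f.png
```

```text
[ 0.52708584 -0.14142509  0.11683259] 17.125 0.053989624106718294 [-2.55663973 -4.45337814  3.50489081]
35 [296.7 163.1] [308.6 176.6]
45 [296.  164.3] [310.5 172.9]
55 [295.5 165.6] [312.2 169. ]
crop 219 106
```

View pics/f.png

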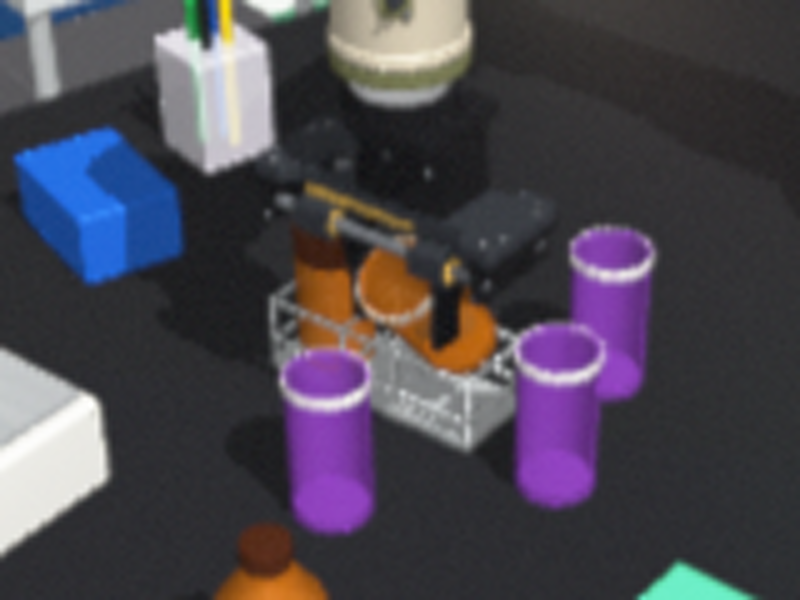

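The crop shows the jar clearly slanted, with its open mouth facing the camera: rim centre at about (298,163.6) px and base centre at about (313.4,175). The opening fell to 54 mm, so I'll compute how the jar sits in the jaws.

```bash
cat > fit.py <<'E'
from h import *
def fit(s,o,rim,base):
    R=np.array(o['tool_rot']);G=np.array(o['ee_pos'])-.008*R[:,2];n=R[:,1];P=[]
    for u in(rim,base):
        c,d=ray(s,*u);p=c+d*(n@(G-c))/(n@d);q=p-G;P.append(np.array([q@R[:,0],q[2]]))
    a=P[0]-P[1];L=np.linalg.norm(a);a/=L
    off=P[0]-a*(P[0]@a)
    print('rim,base (toolx,up) mm',[(p*1e3).round(1) for p in P],'len',round(L*1e3,1),'tilt',round(np.degrees(np.arctan2(a[0],a[1])),1),'axis offset from grasp pt',(off*1e3).round(1),'grip below rim',round(P[0]@a*1e3,1))
E
python3 - <<'E'
from fit import *
o=monitor.observe();s=snap('side')
fit(s,o,(298,163.6),(313.4,175))
f=s['frame'][145:185,285:325];hsv=cv2.cvtColor(f,cv2.COLOR_RGB2HSV)
m=((hsv[:,:,0]>8)&(hsv[:,:,0]<22)&(hsv[:,:,1]>130)&(hsv[:,:,2]>110)).astype(np.uint8)
for r in m[::1]: print(''.join('#' if x else '.' for x in r))
E
```

```text
rim,base (toolx,up) mm [array([ 8.3, 15.6]), array([-76.1, -77.9])] len 126.0 tilt 42.1 axis offset from grasp pt [-3.2  2.9] grip below rim 17.2
####....................................
.####...................................
.....##.................................
.#.....###..............................
.........####...........................
............####........................
...............#........................
........................................
........................................
........................................
........................................
........###.............................
........######..........................
.......########.........##..............
......#########........#................
###...#########........#................
####..##########.......#................
####..############.....#................
#####.#############.....................
#####.##############....................
#####..############.....................
#####..###########........##............
#####...#########.........#####.........
#####.....#####...........######........
####...............#......######........
.##...###.......####......#######.......
.....####....#######......#######.......
#....####....#######......#######.......
##.............#####......#######.......
##.###..........####.....########.......
....##...........###...##########.......
..................##############........
...................#############........
....................##########..........
......................########..........
..........................#.............
........................................
........................................
........................................
........................................
```

Call:
drive_tool --commands '[[[0,0,0],0,1],[[0,0,0],0,1],[[0,0,0],0,1]]' --force 32

```text
t: 17.6
ee_pos: [0.5268, -0.141, 0.1167]
tool_rot: [[0.966, 0.26, 0.0], [0.26, -0.966, -0.0], [0.0, 0.0, -1.0]]
force: [-1.4, -4.0, 3.1]
grip_width: 0.0543
grasp_force: 32.0
```

Call:
drive_tool --commands '[[[0,0,-3],0,1],[[0,0,-6],0,1],[[0,0,-9],0,1],[[0,0,-12],0,1],[[0,0,-16],0,1],[[0,0,-20],0,1],[[0,0,-20],0,1]]'

```text
t: 18.48
ee_pos: [0.5269, -0.1411, 0.137]
tool_rot: [[0.966, 0.26, 0.001], [0.26, -0.966, -0.0], [0.001, 0.0, -1.0]]
force: [-0.9, 0.5, -2.4]
grip_width: 0.0544
grasp_force: 32.0
```

Call:
drive_tool --commands '[[[0,0,-10],0,1],[[0,0,-25],0,1],[[0,0,-42],0,1],[[0,0,-60],0,1],[[0,0,-78],0,1],[[0,0,-96],0,1],[[0,0,-114],0,1],[[0,0,-130],0,1],[[0,0,-144],0,1],[[0,0,-155],0,1],[[0,0,-160],0,1],[[0,0,-160],0,1],[[0,0,-160],0,1]]' --force 45

```text
t: 20.1
ee_pos: [0.5264, -0.141, 0.296]
tool_rot: [[0.966, 0.26, -0.001], [0.26, -0.966, 0.0], [-0.001, -0.0, -1.0]]
force: [1.3, 1.0, -2.3]
grip_width: 0.0541
grasp_force: 45.0
```

```bash
python3 tilt.py g.png
```

```text
[ 0.52641769 -0.1410247   0.29596644] 20.1 0.054107795319744606 [ 1.32996346  0.97852018 -2.30018464]
35 [295.5 112.3] [308.5 130.9]
45 [294.7 113.7] [310.6 126.9]
55 [294.2 115.1] [312.4 122.7]
crop 218 57
```

View pics/g.png

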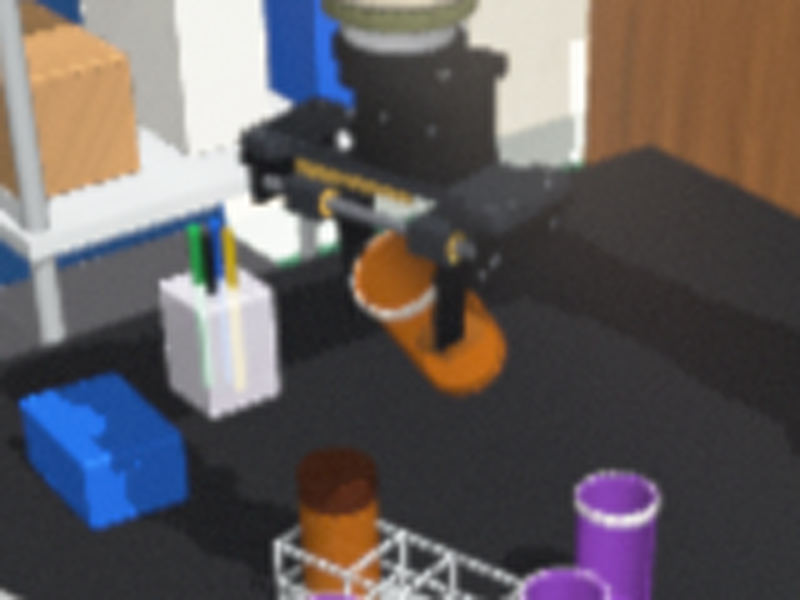

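The crop shows the jar held slanted in the air, mouth towards the camera: rim at about (297,111) px, base at about (312,128), around 40°. This view is foreshortened, so I'll turn it side-on to the camera and measure the slant from a mask.

Call:
drive_tool --commands '[[[0,0,0],3,1],[[0,0,0],8,1],[[0,0,0],13,1],[[0,0,0],18,1],[[0,0,0],23,1],[[0,0,0],28,1],[[0,0,0],33,1],[[0,0,0],38,1],[[0,0,0],43,1],[[0,0,0],48,1],[[0,0,0],52,1],[[0,0,0],55,1],[[0,0,0],55,1],[[0,0,0],55,1]]'

```text
t: 21.9
ee_pos: [0.5266, -0.141, 0.2964]
tool_rot: [[0.768, -0.641, -0.0], [-0.641, -0.768, -0.0], [-0.0, 0.0, -1.0]]
force: [-0.4, -0.4, -2.7]
grip_width: 0.0541
grasp_force: 45.0
```

```bash
cat > ang.py <<'E'
from h import *
o=monitor.observe();s=snap('side');R=np.array(o['tool_rot']);G=np.array(o['ee_pos'])-.008*R[:,2];n=R[:,1]
c=proj(s,G).astype(int);x0,y0=c[0]-32,c[1]-32;f=s['frame'][y0:y0+64,x0:x0+64];h=cv2.cvtColor(f,cv2.COLOR_RGB2HSV).astype(int)
m=((h[:,:,0]>6)&(h[:,:,0]<22)&(h[:,:,1]>150)&(h[:,:,2]>90)).astype(np.uint8)
w=(h[:,:,1]<60)&(h[:,:,2]>150)
for r in range(6,60): print(''.join('#' if m[r,k] else 'w' if w[r,k] else '.' for k in range(4,60)))
print(o['t'],o['grip_width'],'G',G.round(3),'at',c-[x0+4,y0+6])
def tp(u,v):
    c0,d=ray(s,u,v);p=c0+d*(n@(G-c0))/(n@d)-G;return np.array([p@R[:,0],p[2]])*1e3
pts=np.array([tp(x+x0,y+y0) for y,x in np.argwhere(m) if (x-32)**2+(y-32)**2<31**2]).astype(np.float32)
print(cv2.minAreaRect(pts),'tool x,up mm');print(R[:,0])
E
python3 ang.py
```

```text
wwwwwwwwwwwwwwwww.........................wwwwwwwwwwwwww
wwwwwwwwwwwwwwwww.........................wwwwwwwwwwwwww
wwwwwwwwwwwwwwwww.........................wwwwwwwwwww...
wwwwwwwww.wwwwwww.........................wwwwwwww......
wwwwwwww..wwwwwww.........................wwwww.........
wwwwwwww..wwwwwww.........................ww............
wwwwwwwww.wwwwwwww......................w...............
wwwwwwww...wwwwww.......................w...............
wwwwwwww...www..........................................
wwwwwwwww..www..........................................
wwwwwwwww..ww...........................................
wwwwwwwww..ww...........................................
wwwwwwwww..ww...........................................
wwwwwwwww..ww...........................................
wwwwwwwww..ww...........................................
wwwwwwwww..ww...........................................
wwwwwwwww..w............................................
wwwwwwwww...............................................
.wwwww..................................................
...w.............
[... 1505 characters left out ...]
##############..
w....................................#################..
......................................###############...
.......................................#############....
........................................##########......
.........................................########.......
..........................................#####.........
........................................................
........................................................
21.9 0.054105384342817815 G [ 0.527 -0.141  0.304] at [28 26]
((-31.743335723876953, -25.88324737548828), (115.5691146850586, 58.05205154418945), 53.99729537963867) tool x,up mm
[ 7.67814153e-01 -6.40672614e-01 -1.63504586e-04]
```

```bash
cat >> ang.py <<'E'
print('---')
U=[tp(np.flatnonzero(m[r])[-1]+x0+.5,r+y0) for r in range(31,45)]
Lo=[tp(np.flatnonzero(m[r,30:])[0]+30+x0-.5,r+y0) for r in range(47,57)]
ds=[]
for E_ in(U,Lo):
    vx,vy,px,py=cv2.fitLine(np.array(E_,np.float32),cv2.DIST_L2,0,.01,.01).ravel()
    if vy<0: vx,vy=-vx,-vy
    print('tilt',np.degrees(np.arctan2(vx,vy)).round(1),'perp dist from G',round(float(px*vy-py*vx),1));ds.append((vx,vy))
a=np.mean(ds,0);a/=np.linalg.norm(a);print('base end along axis',(pts@a).min())
E
python3 ang.py | sed -n '/---/,$p'
```

```text
---
tilt 35.1 perp dist from G -40.3
tilt 37.1 perp dist from G 19.6
base end along axis -97.42571
```

The side-on mask gives a slant of about 36°, with the jar 10 mm off the pad centre but steady at 45 N. I'll turn back, lower the jar's foot to the wire again and tip it about 9° more, watching the opening.

Call:
drive_tool --commands '[[[0,0,0],-5,1],[[0,0,0],-12,1],[[0,0,0],-19,1],[[0,0,0],-26,1],[[0,0,0],-33,1],[[0,0,0],-40,1],[[0,0,0],-47,1],[[0,0,0],-52,1],[[0,0,0],-55,1],[[0,0,30],-55,1],[[0,0,65],-55,1],[[0,0,100],-55,1],[[0,0,130],-55,1],[[0,0,155],-55,1],[[0,0,170],-55,1],[[0,0,174],-55,1],[[0,0,174],-55,1]]' --force 50

```text
t: 24.12
ee_pos: [0.527, -0.1411, 0.1231]
tool_rot: [[0.966, 0.26, 0.001], [0.26, -0.966, -0.0], [0.001, 0.0, -1.0]]
force: [-0.1, -0.8, -2.3]
grip_width: 0.0541
grasp_force: 50.0
```

Call:
drive_tool --commands '[[[3,0,0],0,1],[[5,0,1],0,1],[[7,0,2],0,1],[[9,0,3],0,1],[[10,0,3],0,1],[[10,0,3],0,1]]'

```text
t: 24.88
ee_pos: [0.5361, -0.1391, 0.1206]
tool_rot: [[0.966, 0.26, -0.001], [0.26, -0.966, -0.001], [-0.001, 0.001, -1.0]]
force: [-6.3, -0.9, 9.5]
grip_width: 0.0541
grasp_force: 50.0
```

Call:
drive_tool --commands '[[[2,0,1],0,1],[[4,0,3],0,1],[[6,0,4],0,1],[[7,0,5],0,1],[[7,0,5],0,1]]'

```text
t: 25.5
ee_pos: [0.544, -0.1369, 0.1163]
tool_rot: [[0.966, 0.26, 0.002], [0.26, -0.966, -0.001], [0.002, 0.002, -1.0]]
force: [-2.7, -0.4, 10.9]
grip_width: 0.0538
grasp_force: 50.0
```

Call:
drive_tool --commands '[[[0,0,-4],0,1],[[0,0,-8],0,1],[[0,0,-14],0,1],[[0,0,-24],0,1],[[0,0,-40],0,1],[[0,0,-60],0,1],[[0,0,-85],0,1],[[0,0,-110],0,1],[[0,0,-135],0,1],[[0,0,-160],0,1],[[0,0,-175],0,1],[[0,0,-180],0,1],[[0,0,-180],7,1],[[0,0,-180],15,1],[[0,0,-180],23,1],[[0,0,-180],31,1],[[0,0,-180],39,1],[[0,0,-180],47,1],[[0,0,-180],55,1],[[0,0,-180],55,1]]'

```text
t: 28.0
ee_pos: [0.5428, -0.1365, 0.2938]
tool_rot: [[0.768, -0.641, -0.001], [-0.641, -0.768, 0.0], [-0.001, 0.001, -1.0]]
force: [-0.3, -1.0, -2.0]
grip_width: 0.054
grasp_force: 50.0
```

```bash
python3 ang.py
```

```text
wwwwwwwwwwww.www..........................wwwwwwwwwww...
wwwwwwwwwww..www..........................wwwwwwww......
wwwwwwwwwww..wwww.........................wwwww.........
wwwwwwwwwwww.www..........................ww............
wwwwwwwwwwww..www.........................ww............
wwwwwwwwwww...www.......................................
wwwwwwwwwwww..www.......................................
wwwwwwwwwwww..ww........................................
wwwwwwwwwwww............................................
wwwwwwwwwww.............................................
wwwwwwwwwww.............................................
wwwwwwwwwww.............................................
wwwwwwwwwww.............................................
.wwwwwwwwww.............................................
..wwwwwwwww.............................................
....wwwww...............................................
......w.................................................
........................................................
w.......................................................
ww...............
[... 1746 characters left out ...]
...
........................................................
........................................................
........................................................
........................................................
28.0 0.05403874666265782 G [ 0.543 -0.137  0.302] at [28 26]
((-35.17088317871094, -18.088268280029297), (115.89419555664062, 60.050323486328125), 46.61297607421875) tool x,up mm
[ 0.7676307  -0.64089161 -0.00103004]
---Traceback (most recent call last):
  File "ang.py", line 14, in <module>
    Lo=[tp(np.flatnonzero(m[r,30:])[0]+30+x0-.5,r+y0) for r in range(47,57)]
           ~~~~~~~~~~~~~~~~~~~~~~~~^^^
IndexError: index 0 is out of bounds for axis 0 with size 0
```

The slant now reads about 43°, the middle is about 0.28 m up, and the opening holds at 54 mm. I'll hold for a second and check steadiness, the neighbours and the contents.

Call:
drive_tool --commands '[[[0,0,0],0,1],[[0,0,0],0,1],[[0,0,0],0,1],[[0,0,0],0,1],[[0,0,0],0,1],[[0,0,0],0,1],[[0,0,0],0,1],[[0,0,0],0,1]]'

```text
t: 29.05
ee_pos: [0.5431, -0.1366, 0.2945]
tool_rot: [[0.767, -0.642, 0.0], [-0.642, -0.767, -0.0], [0.0, 0.0, -1.0]]
force: [0.1, 0.2, -2.0]
grip_width: 0.0541
grasp_force: 50.0
```

```bash
sed -i 's/range(47,57)/range(47,54)/; s/range(31,45)/range(31,38)/' ang.py; python3 ang.py | tail -8; python3 - <<'E'
from h import *
a=cv2.imread('pics/side0.png').astype(int);s=snap('side');b=s['frame'][:,:,::-1].astype(int)
h=lambda x:cv2.cvtColor(x.astype(np.uint8),cv2.COLOR_BGR2HSV)
for i in(a,b):
    k=h(i);m=((k[:,:,0]>135)&(k[:,:,0]<160)&(k[:,:,1]>80)).astype(np.uint8)
    n,_,st,c=cv2.connectedComponentsWithStats(m);print([c[j].round(1).tolist() for j in range(1,n) if st[j][4]>60])
d=np.abs(a-b).sum(2)>150;d[:160,230:]=0
n,_,st,c=cv2.connectedComponentsWithStats(d.astype(np.uint8));print([(st[j].tolist()) for j in range(1,n) if st[j][4]>15])
# pale pixels (cylinders) seen through/in the jar
print(monitor.observe()['force'])
E
```

```text
........................................................
29.05 0.05413843976746892 G [ 0.543 -0.137  0.303] at [28 26]
((-35.78056716918945, -18.79650115966797), (115.82171630859375, 59.613365173339844), 47.26666259765625) tool x,up mm
[ 7.67021847e-01 -6.41620979e-01  7.06046156e-05]
---
tilt 41.4 perp dist from G -44.2
tilt 43.8 perp dist from G 16.8
base end along axis -96.01732
[[340.9, 155.4], [334.0, 183.3], [283.6, 180.4], [284.6, 199.1]]
[[340.9, 155.4], [334.0, 183.3], [283.5, 180.5], [284.7, 199.1]]
[[299, 160, 20, 28, 334], [314, 182, 4, 5, 16], [350, 227, 9, 9, 48], [361, 241, 10, 9, 53]]
[ 2.89799986e-01  1.71516441e-03 -2.10167254e+00]
```

Steady at about 43°. The only differences from the first picture are the jar gone from the rack and the two cylinders gone from the mat, so I'm handing in.

```bash
python3 -c "
from plant import hand_in
print(hand_in())"
```

```text
the job is handed in; nothing more can be done
None
```

I handed the job in at about 29 s, with the jar held steady at a slant of about 43° and its middle about 0.28 m above the bench. Both cylinders should be inside: I saw the first in the jar, and inferred the second because nothing new lay on the bench in the final side view; the neighbouring things in that view had not moved.

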